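Snap the scale's circuit board home

ROBOT

A 7-joint arm with a two-finger parallel gripper is mounted at the origin on the work surface. World frame = base frame: x ahead of the robot, y to its left, z up, the work surface at z = 0. Lengths are in m, angles in rad, forces in N, time in s.
With the tool pointing down it reaches from about 0.425 to 0.95 m from the base axis. Payload 4.7 kg.
Tool frame: the origin (TCP) lies at the very end of the fingers, on their centre line; the grasp point (between the pads) lies 19 mm behind it (env.tcp_to_grasp is the distance from the TCP to the grasp point, in m); z points along the fingers, x is the direction in which the jaws open and shut, and the axes are right-handed (so a half turn about z gives the same grasp; the last joint's range is limited). The gripper opens to 87 mm and grips with 3 to 60 N. Pads are 19 mm wide; open, the fingers measure 117 mm over their backs; the gripper's body (75 mm by 190 mm) begins 51 mm behind the grasp point.
Start: joints at [-1.138, 0.469, -0.049, 1.532, 0.024, 1.141, -0.082], TCP at [0.301, 0.604, 0.223] pointing down, gripper open.
Joint ranges: [-2.59, 2.59], [-0.33, 1.99], [-1.39, 1.29], [0.1, 2.45], [-1.04, 4.18], [0.21, 1.99], [-2.66, 2.66]. Speed limits (rad/s): [2.57, 2.57, 3.14, 3.14, 3.14, 3.14, 3.14].

INTERFACE

Orientations are given as a rotation vector (axis times angle).
In Python, from station import env, fingers, telemetry, viewer, order gives the robot as it stands. Calls block until the motion is done:
- env.move_to(position, orientation): joint-space move of the TCP to a pose.
- env.move_linear(position, frame=None, vel=0.15): straight line of the TCP; frame=None keeps the orientation; vel is the mean speed in m/s.
- env.set_joints(angles): joint-space move.
- fingers.command_gripper(opening): opening from 0.0 (shut) to 1.0 (fully open); the grip force is fixed at half the most; returns when the fingers have stopped.
- env.hold(seconds).
- env.ik(position, orientation): joint angles nearest the present ones, or None.
- telemetry.sense(): the state.
- viewer.capture(name): name is "scene" or "top" or "wrist"; returns (picture, depth): 400x640x3 uint8, red, green, blue; 400x640 float32, m along the optical axis (not along the pixel's ray), 0 where there is no reading.
- viewer.camera_info(name): a dict with "intrinsics" (3x3 intrinsics, pixels), "rvec" (rotation vector, rad) and "tvec" (3), from world to camera coordinates, as OpenCV has them; the wrist camera has in their place "T_tool_cam" (4x4, takes a point from camera to tool coordinates, whose origin is the TCP and whose axes are the tool frame's). Camera axes: x right, y down, z forward; pixel columns grow to the right and rows downward; lengths in m; the calibration is good to about 2 mm. A picture is of the moment at which its call begins: read the wrist's pose just before it. camera_info takes no time and is no camera call.
A pose or a line that the arm cannot do raises env.Unreachable and nothing moves.
- order.finish_job(): hands the job in, once; it reports no verdict.
The state is a dict: "t": time; "joint_pos": joint angles; "dq": joint speeds; "effort": joint torques, N m; "position": TCP position; "eef_rot": TCP orientation; "contact_force": force on the tool from outside, world axes, zero at the start; "ft_torque": the same for the moment, N m; "finger_gap": opening from 0.0 (shut) to 1.0 (fully open).
Only numpy, scipy, OpenCV 4.12 (cv2) and the standard library are available. Lean on these libraries where they do the work, as an engineer would, in place of code of your own. Each camera call takes 0.05 s, during which the arm holds its last target.

TASK

The long circuit board in the open rectangular scale base is only resting on the tips of its four snap standoffs. Press it down near each end until all four posts have clicked through and the board sits level and fully home. Do not press on the display in the middle of the board, and leave the finished small round scale alone.

Things in the scene. Friction and masses are not known exactly. Their poses are not given: they have to be found in the camera images.
- end_left (a point): Press spot on the long green board (220 x 110 x 4 mm), on its top face and mid-line, 75 mm from its centre towards its own +y (y along the board, z up). Display and posts stay 20 mm or more away; only small low parts lie near the long edges. Face about 38 mm above the table at the start; fully home it is level at 28 mm on solid seats.
- end_right (a point): Same press spot at the other end, 75 mm from the centre towards the board's -y. Each end rests on two grey arrow-tipped snap posts in its corner holes (98 mm along, 42 mm across from the centre), tips 11 mm above the face once home. Pressed at its spot, one end clicks at about 6 to 12 N; the other end stays up until pressed in turn.
- display: Black display module with a glass face, 66 mm along the long board, 64 mm across, 9 mm high, fixed on the board's middle: fragile. Origin at the centre of its underside, on the board's top face; axes as the board's. The board lies inside a fixed white open-topped rectangular case, 250 x 140 mm, walls 26 mm high.
- round_scale: Finished small round scale beside the work: white round case, 130 mm in diameter, walls 26 mm high, with a round green board already home in it and a small black block on top, 36 mm high in all; fixed to the table. Origin at the centre of its underside. To be left alone.
There are look-alikes about, which are no part of the job. What is shaped like the part that bears end_left but orange or red is not meant.

How it is judged:
At the end, for the whole second after the job is handed in: The long board is fully home on all four posts: the top face is within 1.8 mm of its 28 mm home height at both ends, and the board is level within 0.022 rad (1.3 degrees) (height (world z) of each of end_left, end_right below 0.0298 m and angle between end_left's own z axis and vertical below 0.022 rad); the robot touches nothing.
It fails at once if the display was pressed (more than 3 N) (contact force between any of the fingers, the arm and display above 3 N).
It fails at once if the small round scale was pressed or struck (more than 3 N) (contact force between any of the fingers, the arm and round_scale above 3 N).
It also fails if it takes over 32 s, if anything falls off the work surface, if the arm or the gripper's body presses on something with over 40 N, if the wrist force passes 120 N, or if a joint passes its speed limit or range.

## Working session

There is one attempt and no reset: what is moved stays moved. The work goes in short steps, each a Python script; the robot and the scene stay as the last script left them, time stands still between calls to the robot, and variables do not carry over. Pictures are saved under pics/ and viewed, and the job is handed in when it is done.

```bash
mkdir -p pics; ls; python3 - <<'E'
from station import env, telemetry, viewer
import cv2, numpy as np
for n in ["scene","top"]:
    p,d=viewer.capture(n); cv2.imwrite(f"pics/{n}0.png",p[:,:,::-1]); np.savez(f"{n}0.npz",p=p,d=d)
    print(n,viewer.camera_info(n))
s=telemetry.sense();print(s)
E
```

```text
pics
scene {'intrinsics': array([[438.27961942,   0.        , 309.51025001],
       [  0.        , 438.27961942, 206.11681908],
       [  0.        ,   0.        ,   1.        ]]), 'rvec': array([ 1.1277872 ,  2.51534267, -0.82439586]), 'tvec': array([ 0.28358069, -0.26952448,  1.45403346])}
top {'intrinsics': array([[438.70298263,   0.        , 324.3246103 ],
       [  0.        , 438.70298263, 199.28988484],
       [  0.        ,   0.        ,   1.        ]]), 'rvec': array([ 2.13149306, -2.08096377,  0.22337001]), 'tvec': array([0.04966383, 0.47172719, 0.94534396])}
{'t': 0.1, 'joint_pos': array([-1.13790644,  0.46936157, -0.04858599,  1.5335358 ,  0.02410182,
        1.14101077, -0.08229131]), 'dq': array([ 0.00077954, -0.00125773,  0.0006899 , -0.00341856, -0.00152337,
        0.0019443 , -0.00060268]), 'effort': array([ 4.47127413e-04, -5.09168673e+01, -8.14056234e-02, -2.36830652e+01,
       -6.15741313e-02,  3.44982301e-02,  6.24091217e-05]), 'position': array([0.30050637, 0.60383257, 0.2216202 ]), 'eef_rot': array([ 2.67001702e+00,  1.65364534e+00, -2.25402244e-03]), 'contact_force': array([-0.90438465, -0.38546665, -0.22392102]), 'ft_torque': array([-0.01732916, -0.00534823,  0.04504884]), 'finger_gap': 1.0022811452797546}
```

View pics/top0.png

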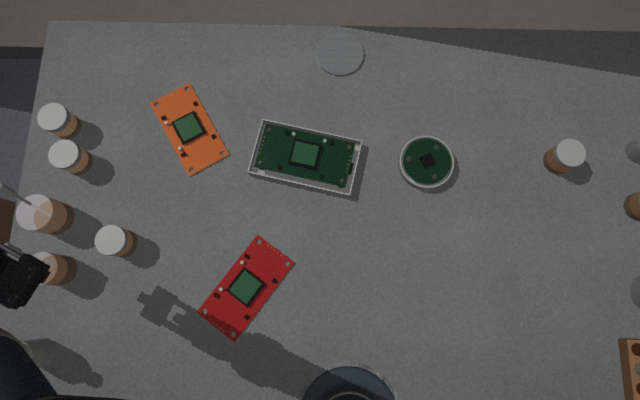

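View pics/scene0.png

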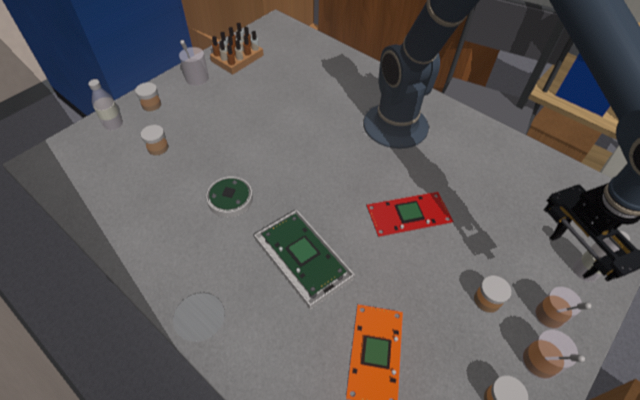

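The top view shows the long green board in its white case, centred at about (305,155), with the display in the middle. The round scale is at (427,162). The orange and red boards are look-alikes. Next I'll measure positions.

```bash
cat > h.py <<'E'
import cv2, numpy as np
from scipy.spatial.transform import Rotation as R
def world(ci,d):
    K=ci["intrinsics"];v,u=np.mgrid[:d.shape[0],:d.shape[1]]
    pc=np.stack([(u-K[0,2])/K[0,0]*d,(v-K[1,2])/K[1,1]*d,d],-1)
    return (pc-ci["tvec"])@R.from_rotvec(ci["rvec"]).as_matrix()
E
python3 - <<'E'
from h import *
from station import viewer
for n,box in [("top",(110,205,240,370)),("scene",(200,315,245,360))]:
    z=np.load(n+"0.npz");p=z["p"].astype(int);d=z["d"];W=world(viewer.camera_info(n),d)
    a,b,c,e=box
    m=np.zeros(d.shape,bool);m[a:b,c:e]=1
    g=m&(p[...,1]>p[...,0]*1.25)&(p[...,1]>p[...,2]*1.1)&(d>0)&(W[...,2]>.022)&(W[...,2]<.06)
    w=W[g];print(n,g.sum(),np.percentile(w[:,2],[2,10,30,50,70,90,98]).round(4))
    r=cv2.minAreaRect((w[:,:2]*1000).astype(np.float32));print("green",r)
    c=m&(W[...,2]>.018)&(W[...,2]<.06)&(d>0)
    print("case",cv2.minAreaRect((W[c][:,:2]*1000).astype(np.float32)))
    ds=g&(W[...,2]>.0435);print("disp",ds.sum(),cv2.minAreaRect((W[ds][:,:2]*1000).astype(np.float32)))
    t=W[(d>0)&(abs(W[...,0]-.62)<.04)&(abs(W[...,1]-.0)<.5)][:,2];print("table",np.median(t))
    img=cv2.resize(z["p"][a:b,box[2]:box[3],::-1],None,fx=5,fy=5,interpolation=2);cv2.imwrite(f"pics/{n}crop.png",img)
    for u,v in [(305,155),(427,162)] if n=="top" else []: print(W[v,u])
E
```

```text
top 3725 [0.0333 0.0347 0.0361 0.0372 0.0385 0.0446 0.0473]
green ((580.7529907226562, 109.74757385253906), (219.95608520507812, 111.4364013671875), 78.39088439941406)
case ((580.5281982421875, 109.90641784667969), (250.4103546142578, 142.01852416992188), 78.27542877197266)
disp 487 ((590.1466674804688, 118.541748046875), (87.203857421875, 79.62610626220703), 78.646728515625)
table 0.002404616106863744
[0.57648038 0.10868744 0.04503751]
[ 0.56813729 -0.17719845  0.03883777]
scene 2769 [0.0319 0.0336 0.035  0.0361 0.0374 0.0435 0.0462]
green ((567.1401977539062, 50.66984558105469), (344.4947814941406, 111.0599136352539), 77.92298126220703)
case ((569.6552124023438, 58.35711669921875), (360.9521484375, 142.13018798828125), 78.29434967041016)
disp 279 ((579.9260864257812, 113.79508972167969), (66.06370544433594, 54.45636749267578), 82.1419906616211)
table 0.002177182293425475
```

View pics/topcrop.png

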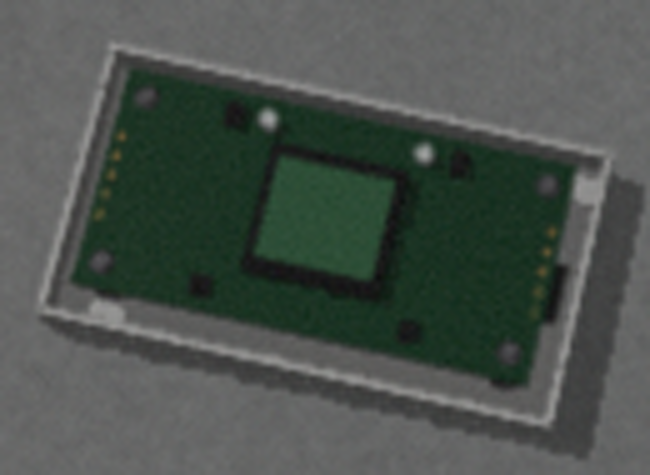

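Both fits agree: the board is 220 x 111 mm with centre (0.581, 0.110), and the case is 250 x 142 mm with the same centre and angle. The board face reads about 37 mm, as expected. The scene-camera box caught outliers in its long extent, but its width and angle agree. I'll close the jaws, move over the first end and press with force guarding.

```bash
cat >> h.py <<'E'
C=np.array([.5807,.1097]);a=np.deg2rad(78.35);D=np.array([np.cos(a),np.sin(a)])
def rots():
    o=[]
    for s in (1,-1):
        x=np.array([-D[1],D[0],0])*s;z=np.array([0,0,-1.]);y=np.cross(z,x)
        o.append(R.from_matrix(np.stack([x,y,z],1)).as_rotvec())
    return o
E
python3 - <<'E'
from h import *
from station import env,fingers,telemetry,viewer
s=telemetry.sense();q=s["joint_pos"]
E=C+.075*D
best=None
for r in rots():
    j=env.ik([*E,.1],r); print(r,j)
    if j is not None:
        c=abs(j-q).max()
        if best is None or c<best[0]: best=(c,r)
r=best[1];np.save("r.npy",r)
fingers.command_gripper(0.0);print(telemetry.sense()["t"])
env.move_to([*E,.13],r)
s=telemetry.sense();print(s["t"],s["position"],s["contact_force"],s["finger_gap"])
env.move_linear([*E,.055],vel=.08)
s=telemetry.sense();print(s["t"],s["position"],s["contact_force"])
p,d=viewer.capture("scene");cv2.imwrite("pics/a.png",cv2.resize(p[150:350,200:450,::-1],None,fx=3,fy=3))
p,d=viewer.capture("wrist");cv2.imwrite("pics/aw.png",p[:,:,::-1])
E
```

```text
[0.31884145 3.1253711  0.        ] [-0.16095213  0.52755184 -0.28060596  1.76567933  0.18283424  0.87382781
  2.41511449]
[ 3.1253711  -0.31884145  0.        ] [-0.63310351  0.52912041  0.36822446  1.79564263 -0.24186781  0.86116855
 -0.35555588]
1.625
3.5167 [0.59546825 0.18546106 0.13009755] [ 0.24794118 -0.15599319 -0.25843731] 0.002502429864606785
4.6083 [0.59634606 0.1832339  0.0555596 ] [0.51581946 0.51826625 0.19559714]
```

View pics/a.png

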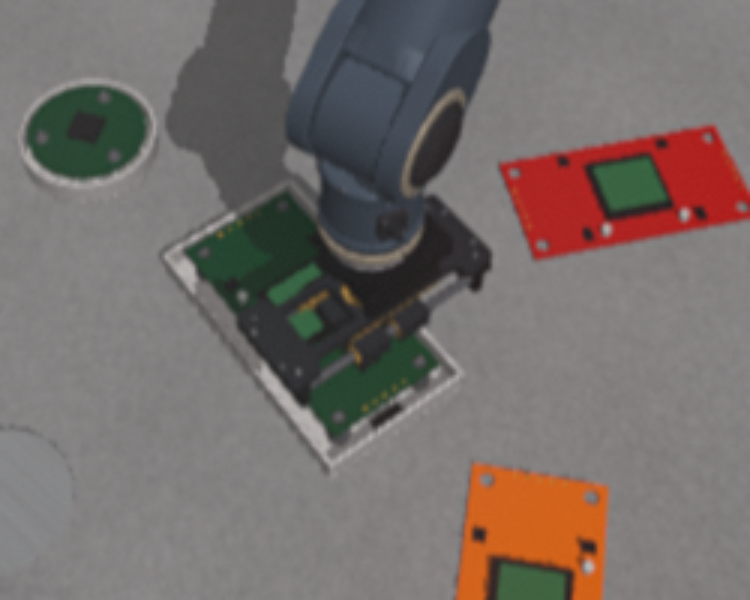

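View pics/aw.png

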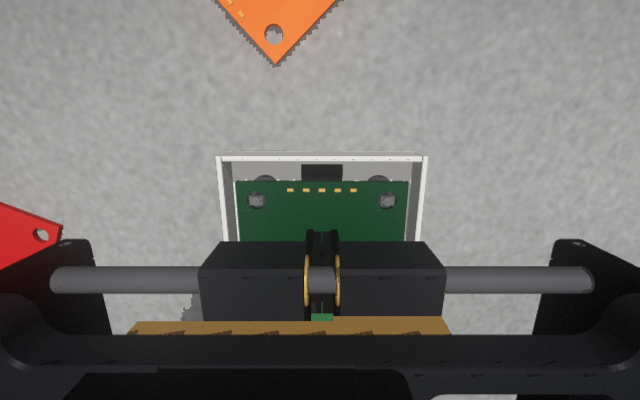

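The wrist view shows the posts at (256,200) and (388,200). The closed fingers at about x=321 sit on the mid-line between them, clear of the display. Next is the guarded press.

```bash
cat >> h.py <<'E'
def press(env,telemetry,E,r,F=22):
    z=.043
    env.move_linear([*E,z],vel=.06); f0=telemetry.sense()["contact_force"][2]
    while z>.0235:
        z-=.001; env.move_linear([*E,z],vel=.02)
        s=telemetry.sense();f=s["contact_force"][2]-f0
        print("%.2f z=%.4f real=%.4f f=%.1f"%(s["t"],z,s["position"][2],f))
        if f>F and s["position"][2]<.0315: break
        if f>45: break
E
python3 - <<'E'
from h import *
from station import env,telemetry
r=np.load("r.npy");E=C+.075*D
press(env,telemetry,E,r)
E
```

```text
5.31 z=0.0420 real=0.0420 f=-0.2
5.56 z=0.0410 real=0.0410 f=1.5
5.81 z=0.0400 real=0.0399 f=-0.2
6.06 z=0.0390 real=0.0389 f=-0.0
6.31 z=0.0380 real=0.0379 f=0.8
6.56 z=0.0370 real=0.0371 f=1.4
6.81 z=0.0360 real=0.0365 f=5.7
7.06 z=0.0350 real=0.0356 f=6.6
7.31 z=0.0340 real=0.0349 f=7.1
7.56 z=0.0330 real=0.0342 f=9.0
7.81 z=0.0320 real=0.0325 f=5.1
8.06 z=0.0310 real=0.0312 f=5.2
8.31 z=0.0300 real=0.0300 f=5.2
8.56 z=0.0290 real=0.0299 f=10.0
8.81 z=0.0280 real=0.0297 f=14.6
9.06 z=0.0270 real=0.0297 f=20.0
9.31 z=0.0260 real=0.0295 f=25.9
```

The first end clicked, with force peaking at 9 N and dropping to 5 N, then went solid at 29.5 mm. With the far end still up, the geometry predicts about 29.2 mm. Now the other end.

```bash
python3 - <<'E'
from h import *
from station import env,telemetry
r=np.load("r.npy");E=C+.075*D;G=C-.075*D
env.move_linear([*E,.09],vel=.15)
env.move_linear([*G,.09],vel=.15)
env.move_linear([*G,.055],vel=.1)
s=telemetry.sense();print(s["t"],s["position"],G)
press(env,telemetry,G,r,F=28)
E
```

```text
11.5333 [0.56559201 0.0365278  0.05476242] [0.56555505 0.03624504]
12.13 z=0.0420 real=0.0422 f=-0.2
12.38 z=0.0410 real=0.0410 f=0.5
12.63 z=0.0400 real=0.0399 f=-0.2
12.88 z=0.0390 real=0.0389 f=-0.2
13.13 z=0.0380 real=0.0379 f=-0.3
13.38 z=0.0370 real=0.0369 f=0.7
13.63 z=0.0360 real=0.0359 f=-0.6
13.88 z=0.0350 real=0.0353 f=3.4
14.13 z=0.0340 real=0.0345 f=5.5
14.38 z=0.0330 real=0.0337 f=7.4
14.63 z=0.0320 real=0.0323 f=4.1
14.88 z=0.0310 real=0.0311 f=3.1
15.13 z=0.0300 real=0.0299 f=3.1
15.38 z=0.0290 real=0.0285 f=-0.8
15.63 z=0.0280 real=0.0284 f=6.5
15.88 z=0.0270 real=0.0284 f=14.1
16.13 z=0.0260 real=0.0283 f=22.2
16.38 z=0.0250 real=0.0282 f=29.3
```

The second end is home at 28.3 mm. There's time left, so I'll touch the first end again to check it, then retreat and look.

```bash
python3 - <<'E'
from h import *
from station import env,telemetry,viewer
r=np.load("r.npy");E=C+.075*D;G=C-.075*D
env.move_linear([*G,.075],vel=.15)
env.move_linear([*E,.075],vel=.18)
env.move_linear([*E,.034],vel=.06)
f0=telemetry.sense()["contact_force"][2]
for z in [.030,.028,.0265,.025]:
    env.move_linear([*E,z],vel=.02);s=telemetry.sense();f=s["contact_force"][2]-f0
    print(round(s["t"],2),z,s["position"][2].round(4),f.round(1))
    if f>25:break
env.move_linear([*E,.13],vel=.15)
env.move_to([.42,.45,.25],r)
s=telemetry.sense();print(s["t"],s["contact_force"])
for n in ["top","scene"]:
    p,d=viewer.capture(n);W=world(viewer.camera_info(n),d)
    for nm,s in (("L",.075),("R",-.075)):
        X=C+s*D;m=(np.linalg.norm(W[...,:2]-X,axis=-1)<.015)&(d>0)
        print(n,nm,m.sum(),np.median(W[m][:,2]).round(4))
    b=(110,205,240,370) if n=="top" else (200,315,245,360)
    cv2.imwrite(f"pics/{n}1.png",cv2.resize(p[b[0]:b[1],b[2]:b[3],::-1],None,fx=5,fy=5,interpolation=2))
print(telemetry.sense()["t"])
E
```

```text
19.03 0.03 0.03 -0.8
19.28 0.028 0.0285 3.6
19.53 0.0265 0.0284 13.0
19.78 0.025 0.0283 22.8
21.925 [ 0.45789459  0.49123714 -0.41918398]
top L 118 0.0284
top R 124 0.0281
scene L 105 0.0271
scene R 84 0.027
22.025
```

```bash
python3 -c "
from h import *
from station import viewer
for n in ['top','scene']:
    z=np.load(n+'0.npz');W=world(viewer.camera_info(n),z['d'])
    for s in (.075,-.075):
        m=(np.linalg.norm(W[...,:2]-(C+s*D),axis=-1)<.015);print(n,'before',s,np.median(W[m][:,2]))
"
```

```text
top before 0.075 0.037069467335536385
top before -0.075 0.03661567748818874
scene before 0.075 0.0354739106382019
scene before -0.075 0.03557907119854668
```

View pics/top1.png

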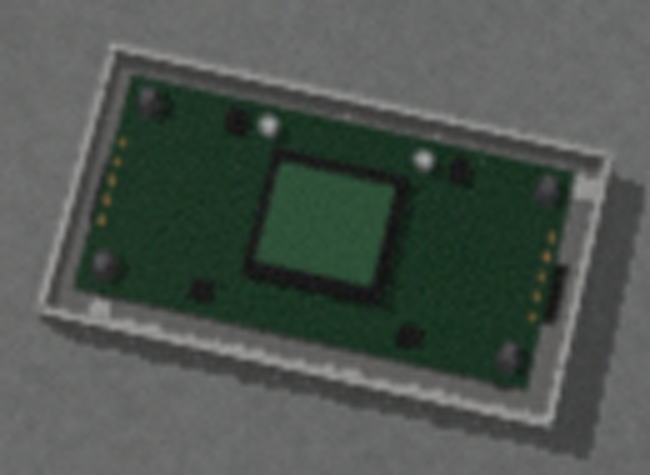

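The crop shows all four posts standing proud at the corners, at about (150,103), (103,265), (548,190) and (510,358). The board is level and the display untouched.

```bash
python3 -c "
from station import order,telemetry
order.finish_job();print(telemetry.sense()['t'])"
```

```text
the job is handed in; nothing more can be done
the job is handed in; nothing more can be done
```

The board is pressed fully home on all four posts and the job is handed in. I last read the clock at 22.0 s, just before handing in.

- **Pressing:** I used the closed fingers on the mid-line, 75 mm from the centre at each end. The ends clicked at about 9 N and 7.5 N, then went solid. The highest press force was about 29 N.
- **Height check:** The fingers met solid seats at 28.3 mm at both ends, including a second touch of the first end. After the arm withdrew, the top camera read 28.4 and 28.1 mm and the scene camera 27.1 and 27.0 mm. The two cameras differ by about 1 mm, within calibration, and both show the board level.
- **Display and round scale:** No press or path went within reach of the round scale. The fingers crossed over the display with at least 25 mm of clearance and did not touch it.
- **One disagreement:** At the start, the scene camera's fit of the board's length and centre was spoiled by outliers. I used the top-camera fit, which matched the given sizes and agreed with the wrist view.

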